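# Stand the bamboo tube in the teal cup, feeling for its floor

## Robot

A 7-joint arm with a two-finger parallel gripper is mounted at the origin on the work surface. World frame = base frame: x ahead of the robot, y to its left, z up, the work surface at z = 0. Lengths are in m, angles in rad, forces in N, time in s.
With the tool pointing down it reaches from about 0.4 to 0.875 m from the base axis. Payload 19.3 kg.
Tool frame: the origin (TCP) lies at the very end of the fingers, on their centre line; the grasp point (between the pads) lies 19 mm behind it; z points along the fingers, y is the direction in which the jaws open and shut (so a half turn about z gives the same grasp; the last joint's range is limited). The gripper opens to 85 mm and grips with 20 to 120 N. Pads are 22 mm wide; open, the fingers measure 114 mm over their backs; the gripper's body (76 mm by 85 mm) begins 54 mm behind the grasp point. The pads swing forward as they close: fully open they stand 13 mm farther back than shut.
Start: joints at [-1.344, 0.521, -0.036, 1.599, 0.021, 1.021, -0.113], TCP at [0.183, 0.598, 0.231] pointing down, gripper open.
Joint ranges: [-2.91, 2.91], [-0.3, 2.13], [-1.5, 1.42], [0.17, 2.43], [-1.26, 4.41], [0.16, 1.93], [-2.52, 2.52]. Speed limits (rad/s): [1.89, 1.89, 2.39, 2.39, 3.01, 3.01, 3.01].

## Interface

Orientations are given as [roll, pitch, yaw] about the fixed x, y, z axes, in that order (R = Rz(yaw) Ry(pitch) Rx(roll)).
In Python, from workcell import bot gives the robot as it stands. The module is installed in compiled form; this text tells all that it offers.
- The arm moves only by the shell command python3 -m inch 'ROWS' [FORCE]. ROWS is JSON, a list of rows, each an object of numbers: "dx", "dy", "dz": the shift along the tool's x, y, z in mm; "rx", "ry", "rz": the turn, a rotation vector about the tool's x, y, z in rad; "hand": the closure, from -1 (fully open) to 1 (shut), so that 0 is half open. In form: [{"dx": .., "dy": .., "dz": .., "rx": .., "ry": .., "rz": .., "hand": ..}, ...]. A call has 1 to 10 rows; each row shifts and turns the commanded pose from where the row before left it, along the tool's axes as they then stand; what a row does not reach is not made up. A row lasts 1/10 s, in which the tool goes at most 50 mm and 8.59 degrees, less where a joint would pass 70% of its speed; a pose out of reach is approached as far as the arm can. A call with a gripper value outside its range is refused whole. The fingers move at their own pace and stop on an object; FORCE is the grip in N (left out, the last holds). Time passes only in rows, so rows that do not move let the fingers close. It gives the time, the measured TCP pose, the force and the opening at its end, in the units of the state.
- bot.observe(): the state, without advancing time (a new reading comes with each control period).
- bot.grab_frame(name): name is "side" or "top" or "wrist"; returns (picture, depth): 400x640x3 uint8, red, green, blue; 400x640 float32, m along the optical axis (not along the pixel's ray), 0 where there is no reading.
- bot.get_calibration(name): a dict with "vertical_fov" (degrees; the focal length in pixels is half the picture's height over the tangent of half this angle, whatever the lens; pixels are square), "cx", "cy" (the principal point, pixels), "k1" (the pictures are not rectified: a ray, as slopes to the right and down, at radius r is drawn at 1 + k1 r^2 times it, then the intrinsics apply), "origin" and "orientation" of the camera in the world. Camera axes: x right, y down, z forward; pixel columns grow to the right and rows downward; lengths in m; the calibration is good to about 2 mm. A picture is of the moment at which its call begins: read the wrist's pose just before it. get_calibration takes no time and is no camera call; for the wrist camera it gives the pose at the moment of the call.
- bot.job_done(): hands the job in, once; it reports no verdict.
Trained networks look in the newest picture that a camera, given by its name, has taken for a name from the list of things; names that differ only in an ending like _2 or _b are one class to them, and where a whole thing is asked for, a point or a joint stands for the part that bears it (a point fixed in the world has none). Each returns a list of dicts, best first, with "score" (0 to 1); they miss things now and then, are a little off and sometimes report something else, mostly with a low value. They report only what shows in the picture. A call takes as long as a camera call.
- bot.trace(camera, target): "region" (400x640 bool, what is visible of it) and "box" ([left, top, right, bottom] in pixels, round what is visible of it).
- bot.tip_of(camera, target): "centre" ([row, column] in pixels: a listed point, or the origin of a listed thing).
The state is a dict: "clock": time; "qpos": joint angles; "qd": joint speeds; "joint_efforts": joint torques, N m; "position": TCP position; "tool_rot": TCP orientation; "force": force on the tool from outside, world axes, zero at the start; "moment": the same for the moment, N m; "grip_width": finger opening in m.
Only numpy, scipy, OpenCV 4.12 (cv2) and the standard library are available. Lean on these libraries where they do the work, as an engineer would, in place of code of your own. Each camera call takes 0.05 s, during which the arm holds its last target.

## Task

Take the bamboo toothbrush tube and stand it in the teal toothbrush cup. Something inside the cup raises its floor by an unknown amount, so lower the tube gently until you feel it come to rest on the floor, and only then let go: do not drop it in or ram it down. Do not shift or tip the teal cup, and leave the white cup and the grey tube where they stand.

Things in the scene. Friction and masses are not known exactly. Their poses are not given: they have to be found in the camera images.
- bamboo_tube_mid (a point): Bamboo-coloured (pale wood) closed round tube with a dark band at half height, standing upright on the glass shelf; rigid, 32 mm in diameter, 140 mm tall, about 90 g (60 to 125 g). This point is its centre, on the axis, 70 mm above its foot; its z axis points up along the tube. Grip it round the upper part (about 25 mm below its top): once it stands in the cup, only its upper 72 to 102 mm show above the rim.
- teal_cup_rim (a point): Teal ceramic toothbrush cup, loose on the glass shelf, round, 80 mm tall, 64 mm outside diameter at the rim, 4 mm wall (mouth 56 mm wide, narrowing to 52 mm at the bottom), about 350 g. This point is the centre of its mouth, level with the rim, 80 mm above its underside; z up. Inside sits a white flat disc as a rigid floor that does not give; its height differs each time and is not told: anywhere from 38 to 68 mm below the rim.
- white_cup_rim (a point): White ceramic cup of the same shape and size as the teal one, empty; a bystander, to be left alone. This point is the centre of its mouth, 80 mm above its underside.
- grey_tube_mid (a point): Grey plastic tube with a black band, of the same shape and size as the bamboo one, standing upright; a bystander, to be left alone. This point is its centre, 70 mm above its foot.

How it is judged:
By the outcome, as a careful person would: the job done as asked, in the order asked, and still so for the second after the job is handed in, with the robot touching nothing.
It also fails if it takes over 35 s, if anything falls off the work surface, if the arm or the gripper's body presses on something with over 40 N, if the wrist force passes 120 N, or if a joint passes its speed limit or range.

## Working session

There is one attempt and no reset: what is moved stays moved. The work goes in short steps, Python scripts to look and compute and a shell command to move; the robot and the scene stay as the last step left them, time stands still between calls to the robot, and variables do not carry over. Pictures are saved under pics/ and viewed, and the job is handed in when it is done.

```bash
mkdir -p pics
cat > h.py <<'E'
import numpy as np,cv2
from workcell import bot
from scipy.spatial.transform import Rotation as R
def cal(n):
    c=bot.get_calibration(n); return c
def rot(o):
    o=np.array(o)
    return o if o.shape==(3,3) else (R.from_euler('xyz',o).as_matrix() if o.size==3 else R.from_quat(o).as_matrix())
def ray(c,u,v):
    f=200/np.tan(np.radians(c['vertical_fov'])/2)
    x=(np.asarray(u,float)-c['cx'])/f;y=(np.asarray(v,float)-c['cy'])/f
    X,Y=x.copy(),y.copy()
    for _ in range(20):
        s=1+c['k1']*(X*X+Y*Y);X=x/s;Y=y/s
    return np.stack([X,Y,np.ones_like(X)],-1)
def pts(c,u,v,d):
    return (ray(c,u,v)*np.asarray(d)[...,None])@rot(c['orientation']).T+np.array(c['origin'])
def atz(c,u,v,z):
    r=ray(c,u,v)@rot(c['orientation']).T;o=np.array(c['origin'])
    return o+r*((z-o[2])/r[...,2:3])
E
python3 - <<'E'
from h import *
for n in ("top","side"):
    im,d=bot.grab_frame(n);cv2.imwrite(f'pics/{n}1.png',im[:,:,::-1]);np.savez(f'{n}1.npz',im=im,d=d)
    c=cal(n);print(c)
    for t in("bamboo_tube_mid","teal_cup_rim","white_cup_rim","grey_tube_mid"):
        for r in bot.trace(n,t)[:2]:
            m=r['region'];v,u=np.nonzero(m&(d>0))
            if len(u)==0: continue
            P=pts(c,u,v,d[v,u]);print(n,t,round(r['score'],2),r['box'],'med',np.median(P,0).round(3),'lo',np.percentile(P,3,axis=0).round(3),'hi',np.percentile(P,97,axis=0).round(3))
        for r in bot.tip_of(n,t)[:2]: 
            w=np.array(r['centre']);print('  tip',round(r['score'],2),w, atz(c,w[1],w[0],0.08).round(3))
s=bot.observe();print(s)
E
```

```text
{'vertical_fov': 48.06187204063009, 'cx': 322.87129726168223, 'cy': 191.8186071247739, 'k1': -0.024339152274252884, 'origin': array([ 0.42332309, -0.01607916,  1.08378377]), 'orientation': array([-2.99926281,  0.02760397, -1.56255915])}
top bamboo_tube_mid 0.72 [210.0, 219.9, 237.6, 236.7] med [0.484 0.226 0.14 ] lo [0.471 0.221 0.022] hi [0.497 0.245 0.147]
  tip 0.75 [229.9 225. ] [0.479 0.232 0.08 ]
top teal_cup_rim 0.76 [284.4, 131.9, 312.9, 164.9] med [0.681 0.076 0.046] lo [0.649 0.048 0.018] hi [0.707 0.103 0.086]
  tip 0.56 [144.1 296.5] [0.678 0.074 0.08 ]
top white_cup_rim 0.88 [378.3, 141.3, 409.6, 176.3] med [ 0.658 -0.149  0.041] lo [ 0.621 -0.174  0.008] hi [ 0.679 -0.117  0.086]
  tip 0.74 [154.9 392.4] [ 0.653 -0.145  0.08 ]
top grey_tube_mid 0.67 [403.0, 241.9, 427.1, 258.7] med [ 0.441 -0.181  0.142] lo [ 0.427 -0.202  0.007] hi [ 0.455 -0.172  0.147]
  tip 0.87 [248.5 412.6] [ 0.441 -0.187  0.08 ]
  tip 0.6 [155.9 393.4] [ 0.65  -0.147  0.08 ]
{'vertical_fov': 53.67892626879531, 'cx': 321.86326050815757, 'cy': 190.8855667741212, 'k1': 0.03376679466221297, 'origin':
[... 930 characters left out ...]
'clock': 0.9, 'qpos': array([-1.34420137,  0.52141156, -0.03632127,  1.59950453,  0.02118339,
        1.0211153 , -0.11284232]), 'qd': array([ 2.82245385e-03,  4.15953163e-04, -3.66627738e-05,  3.16470703e-04,
        1.36625919e-03,  7.78601445e-04,  7.86974199e-04]), 'joint_efforts': array([-7.08371063e-04, -9.26836967e+01,  1.97738640e+00, -3.70224667e+01,
        1.79381546e-02,  2.41400863e-03,  1.13148155e-04]), 'position': array([0.18278832, 0.59765479, 0.23128171]), 'tool_rot': array([-3.14153641e+00, -2.06757256e-05,  2.84472231e+00]), 'force': array([ 0.32224733, -0.58822262,  0.97135808]), 'moment': array([-0.01713288,  0.00274435,  0.07036423]), 'grip_width': 0.08548623577886567}
```

View pics/top1.png

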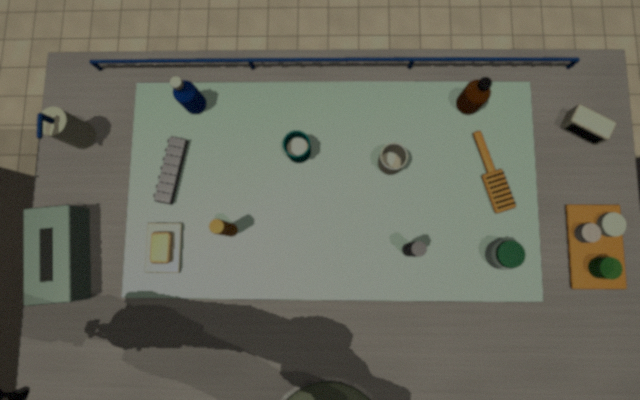

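View pics/side1.png

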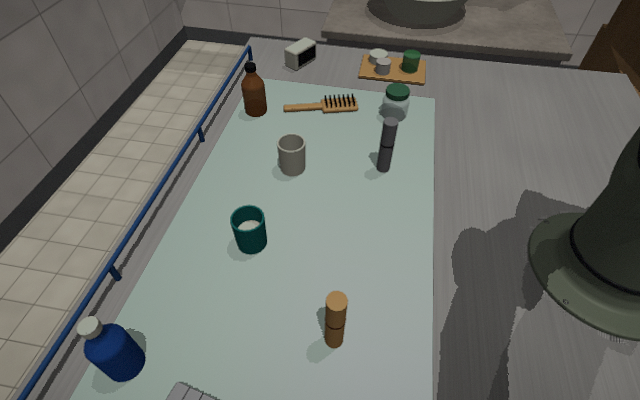

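Run:
```python
from h import *
from scipy.optimize import least_squares
for n in("top","side"):
    z=np.load(n+'1.npz');d=z['d'];c=cal(n)
    v,u=np.mgrid[0:400,0:640];P=pts(c,u,v,d);P[d==0]=9
    for nm,x,y,lo,hi,r in(('tube',.484,.233,.135,.16,.03),('grey',.441,-.185,.135,.16,.03),('teal',.678,.074,.078,.1,.045),('white',.652,-.145,.078,.1,.045)):
        m=(np.hypot(P[...,0]-x,P[...,1]-y)<r)&(P[...,2]>lo)&(P[...,2]<hi)
        Q=P[m];print(n,nm,len(Q),'mean',Q.mean(0).round(4),'mid',((Q.min(0)+Q.max(0))/2).round(4),'ext',np.ptp(Q,0).round(3),'zmed',np.median(Q[:,2]).round(4))
        m2=(np.hypot(P[...,0]-x,P[...,1]-y)<.018)&(P[...,2]<.07)
        if nm in('teal','white'):print('   inside',m2.sum(),np.median(P[m2][:,2]) if m2.any() else None)
    m=(abs(P[...,0]-.56)<.02)&(abs(P[...,1]-.1)<.05);print('surf',m.sum(),np.median(P[m],0))
```

```text
top tube 185 mean [0.4844 0.2344 0.1436] mid [0.4841 0.2345 0.1425] ext [0.03  0.031 0.013] zmed 0.1436
top grey 191 mean [ 0.4408 -0.1873  0.1443] mid [ 0.4412 -0.1881  0.1425] ext [0.029 0.031 0.014] zmed 0.1444
top teal 166 mean [0.679  0.0761 0.0838] mid [0.6794 0.0765 0.0841] ext [0.062 0.062 0.011] zmed 0.0838
   inside 164 0.043921854186619314
top white 183 mean [ 0.6516 -0.1469  0.0836] mid [ 0.6509 -0.147   0.0834] ext [0.063 0.062 0.011] zmed 0.084
   inside 133 0.01068074905436922
surf 689 [0.55976711 0.09969002 0.00454982]
side tube 426 mean [0.4844 0.2414 0.1455] mid [0.4845 0.2392 0.1421] ext [0.031 0.032 0.014] zmed 0.1463
side grey 178 mean [ 0.4399 -0.1817  0.1449] mid [ 0.4398 -0.1846  0.1421] ext [0.033 0.031 0.014] zmed 0.1464
side teal 350 mean [0.6791 0.0787 0.0847] mid [0.6789 0.0776 0.0842] ext [0.063 0.064 0.012] zmed 0.0858
   inside 84 0.04701286732868776
side white 249 mean [ 0.6503 -0.1434  0.0843] mid [ 0.6503 -0.1446  0.0837] ext [0.062 0.064 0.011] zmed 0.085
   inside 0 None
surf 919 [0.55997057 0.10361368 0.00708144]
```

Top view: bamboo tube at about (col 222, row 227), teal cup at (297, 146) with the white disc inside, white cup at (393, 159), grey tube at (414, 248). Both cameras agree on them: tube axis about (0.484, 0.236) with its top at 0.145, teal mouth about (0.679, 0.077) at 0.085. The shelf is at about 0.005 and the disc looks to be at about 0.045.

```bash
python3 -m inch '[{"dx":-28,"dy":-18,"hand":-1},{"dx":-28,"dy":-18,"hand":-1},{"dx":-28,"dy":-18,"hand":-1},{"dx":-28,"dy":-18,"hand":-1},{"dx":-28,"dy":-18,"hand":-1},{"dx":-28,"dy":-18,"hand":-1},{"dx":-28,"dy":-18,"hand":-1},{"dx":-28,"dy":-18,"hand":-1},{"dx":-28,"dy":-18,"hand":-1},{"dx":-28,"dy":-18,"hand":-1}]' 40
cat > w.py <<'E'
from h import *
import sys
s=bot.observe();c=cal('wrist');im,d=bot.grab_frame('wrist')
cv2.imwrite(f'pics/{sys.argv[1]}.png',im[:,:,::-1])
print(s['clock'],s['position'].round(4),s['tool_rot'].round(3),s['force'].round(2),s['grip_width'].round(4))
Rt=rot(s['tool_rot'])
v,u=np.mgrid[0:400,0:640];P=pts(c,u,v,d);P[d==0]=9
for nm,x,y,lo,hi,r in(('tube',.484,.236,.135,.16,.03),('teal',.679,.077,.075,.1,.045)):
    Q=P[(np.hypot(P[...,0]-x,P[...,1]-y)<r)&(P[...,2]>lo)&(P[...,2]<hi)]
    if len(Q)<30: continue
    mid=(Q.min(0)+Q.max(0))/2
    print(nm,len(Q),'mid',mid.round(4),'mean',Q.mean(0).round(4),'ext',np.ptp(Q,0).round(3),'zmed',np.median(Q[:,2]).round(4))
T=sys.argv[2:]
if T: print('tool-delta mm',((np.array(T,float)-s['position'])@Rt*1000).round(1))
E
python3 w.py w1 .484 .236 .101
```

```text
schema error: expected keys dx, dy, dz, rx, ry, rz, hand
Traceback (most recent call last):
  File "w.py", line 5, in <module>
    print(s['clock'],s['position'].round(4),s['tool_rot'].round(3),s['force'].round(2),s['grip_width'].round(4))
                                                                                       ^^^^^^^^^^^^^^^^^^^^^
AttributeError: 'float' object has no attribute 'round'
```

View pics/w1.png

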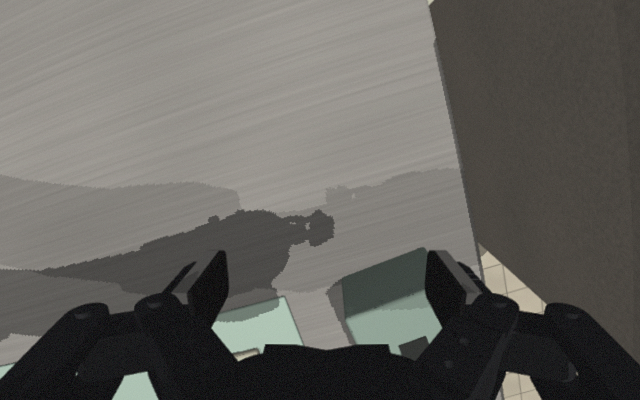

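```bash
sed -i "s/s\['grip_width'\].round(4)/round(float(s['grip_width']),4)/" w.py
python3 - <<'E'
from h import *
z=np.load('top1.npz');d=z['d'];c=cal('top')
v,u=np.mgrid[0:400,0:640];P=pts(c,u,v,d)
m=(u<100)&(v>190)&(v<310)&(P[...,2]>.03)&(d>0)&(P[...,1]>.45);Q=P[m]
print(Q.min(0),Q.max(0),np.median(Q,0))
m=(d>0)&(P[...,2]>.1)&(v<330);
n,l,s,ce=cv2.connectedComponentsWithStats(m.astype('uint8'))
for i in range(1,n):
    if s[i,4]>20:Q=P[l==i];print(s[i],Q.min(0).round(3),Q.max(0).round(3))
E
```

```text
[0.30747459 0.57040889 0.03001201] [0.53578352 0.70098318 0.09421287] [0.41945544 0.62084031 0.08714738]
[170  77  26  25 436] [0.774 0.31  0.1  ] [0.823 0.362 0.157]
[469  77  24  25 399] [ 0.774 -0.366  0.1  ] [ 0.824 -0.318  0.15 ]
[ 36 106  37  33 965] [0.67  0.591 0.1  ] [0.754 0.656 0.175]
[209 219  19  15 232] [0.469 0.219 0.1  ] [0.499 0.25  0.149]
[408 241  19  15 229] [ 0.427 -0.204  0.102] [ 0.456 -0.172  0.149]
```

The box is low (0.094), so the path is clear.

```bash
python3 -m inch '[{"dx":-28,"dy":-18,"dz":0,"rx":0,"ry":0,"rz":0,"hand":-1},{"dx":-28,"dy":-18,"dz":0,"rx":0,"ry":0,"rz":0,"hand":-1},{"dx":-28,"dy":-18,"dz":0,"rx":0,"ry":0,"rz":0,"hand":-1},{"dx":-28,"dy":-18,"dz":0,"rx":0,"ry":0,"rz":0,"hand":-1},{"dx":-28,"dy":-18,"dz":0,"rx":0,"ry":0,"rz":0,"hand":-1},{"dx":-28,"dy":-18,"dz":0,"rx":0,"ry":0,"rz":0,"hand":-1},{"dx":-28,"dy":-18,"dz":0,"rx":0,"ry":0,"rz":0,"hand":-1},{"dx":-28,"dy":-18,"dz":0,"rx":0,"ry":0,"rz":0,"hand":-1},{"dx":-28,"dy":-18,"dz":0,"rx":0,"ry":0,"rz":0,"hand":-1},{"dx":-28,"dy":-18,"dz":0,"rx":0,"ry":0,"rz":0,"hand":-1}]' 40
python3 w.py w2 .484 .236 .101
```

```text
clock: 1.95
position: [0.3987, 0.3426, 0.2315]
tool_rot: [3.141, 0.0, 2.845]
force: [0.6, 1.1, -0.3]
grip_width: 0.0855
1.95 [0.3987 0.3426 0.2315] [3.141 0.    2.845] [ 0.65  1.09 -0.29] 0.0855
tube 1192 mid [0.4829 0.2395 0.1418] mean [0.4803 0.2413 0.145 ] ext [0.032 0.03  0.014] zmed 0.1463
tool-delta mm [-112.7  -77.   130.5]
```

View pics/w2.png

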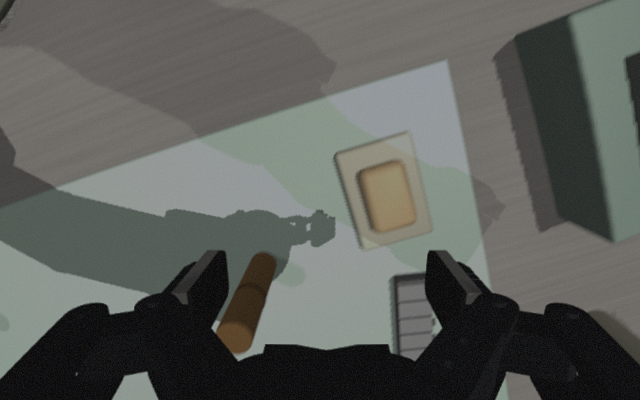

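Wrist view: the tube lies at bottom left (col 240, row 335), soap dish at (385, 190). I'll move above the tube.

```bash
python3 -m inch '[{"dx":-28,"dy":-19,"dz":0,"rx":0,"ry":0,"rz":0,"hand":-1},{"dx":-28,"dy":-19,"dz":0,"rx":0,"ry":0,"rz":0,"hand":-1},{"dx":-28,"dy":-19,"dz":0,"rx":0,"ry":0,"rz":0,"hand":-1},{"dx":-28,"dy":-19,"dz":0,"rx":0,"ry":0,"rz":0,"hand":-1},{"dx":0,"dy":0,"dz":20,"rx":0,"ry":0,"rz":0,"hand":-1},{"dx":0,"dy":0,"dz":20,"rx":0,"ry":0,"rz":0,"hand":-1},{"dx":0,"dy":0,"dz":0,"rx":0,"ry":0,"rz":0,"hand":-1}]'
python3 w.py w3 .484 .237 .101
```

```text
clock: 2.7
position: [0.4818, 0.2377, 0.1894]
tool_rot: [-3.139, -0.002, 2.845]
force: [-1.1, 1.0, 0.3]
grip_width: 0.0855
2.7 [0.4818 0.2377 0.1894] [-3.139e+00 -2.000e-03  2.845e+00] [-1.1   1.02  0.34] 0.0855
tube 2275 mid [0.4833 0.2383 0.1417] mean [0.4819 0.2387 0.1458] ext [0.032 0.032 0.013] zmed 0.1463
tool-delta mm [-2.5  0.2 88.4]
```

View pics/w3.png

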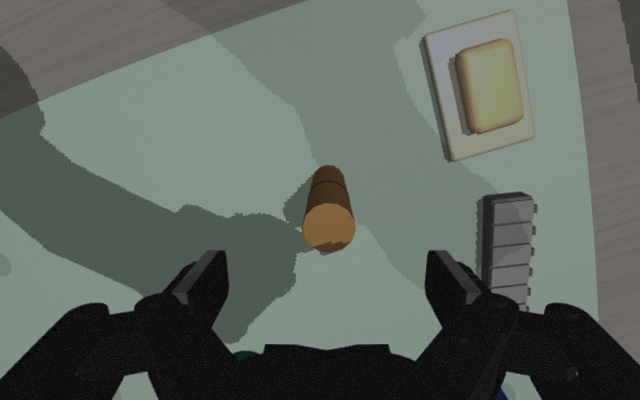

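The tube is centred between the fingers (cap at col 328, row 228). Descending and gripping.

```bash
python3 -m inch '[{"dx":-1,"dy":0,"dz":18,"rx":0,"ry":0,"rz":0,"hand":-1},{"dx":-1,"dy":0,"dz":18,"rx":0,"ry":0,"rz":0,"hand":-1},{"dx":0,"dy":0,"dz":18,"rx":0,"ry":0,"rz":0,"hand":-1},{"dx":0,"dy":0,"dz":18,"rx":0,"ry":0,"rz":0,"hand":-1},{"dx":0,"dy":0,"dz":12,"rx":0,"ry":0,"rz":0,"hand":-1},{"dx":0,"dy":0,"dz":4,"rx":0,"ry":0,"rz":0,"hand":-1},{"dx":0,"dy":0,"dz":0,"rx":0,"ry":0,"rz":0,"hand":-1}]'
python3 w.py w4 .4835 .2375 .101
```

```text
clock: 3.45
position: [0.4848, 0.2378, 0.1036]
tool_rot: [3.142, 0.0, 2.845]
force: [-0.1, -0.8, 0.6]
grip_width: 0.0857
3.45 [0.4848 0.2378 0.1036] [3.142 0.    2.845] [-0.09 -0.8   0.6 ] 0.0857
tube 6644 mid [0.4831 0.2382 0.1417] mean [0.4807 0.2389 0.1455] ext [0.032 0.032 0.013] zmed 0.1463
tool-delta mm [ 1.2 -0.7  2.6]
```

```bash
python3 -m inch '[{"dx":0,"dy":0,"dz":0,"rx":0,"ry":0,"rz":0,"hand":1},{"dx":0,"dy":0,"dz":0,"rx":0,"ry":0,"rz":0,"hand":1},{"dx":0,"dy":0,"dz":0,"rx":0,"ry":0,"rz":0,"hand":1},{"dx":0,"dy":0,"dz":0,"rx":0,"ry":0,"rz":0,"hand":1},{"dx":0,"dy":0,"dz":0,"rx":0,"ry":0,"rz":0,"hand":1},{"dx":0,"dy":0,"dz":0,"rx":0,"ry":0,"rz":0,"hand":1},{"dx":0,"dy":0,"dz":0,"rx":0,"ry":0,"rz":0,"hand":1},{"dx":0,"dy":0,"dz":0,"rx":0,"ry":0,"rz":0,"hand":1},{"dx":0,"dy":0,"dz":0,"rx":0,"ry":0,"rz":0,"hand":1}]' 30
python3 w.py w5 .4835 .2375 .101
```

```text
clock: 4.4
position: [0.4849, 0.2377, 0.1036]
tool_rot: [3.141, 0.0, 2.845]
force: [-0.7, 0.1, 7.0]
grip_width: 0.0312
4.4 [0.4849 0.2377 0.1036] [3.141 0.    2.845] [-0.72  0.05  6.98] 0.0312
tube 9612 mid [0.4821 0.2367 0.1475] mean [0.4792 0.2385 0.1463] ext [0.037 0.058 0.025] zmed 0.1463
tool-delta mm [ 1.3 -0.6  2.6]
```

View pics/w5.png

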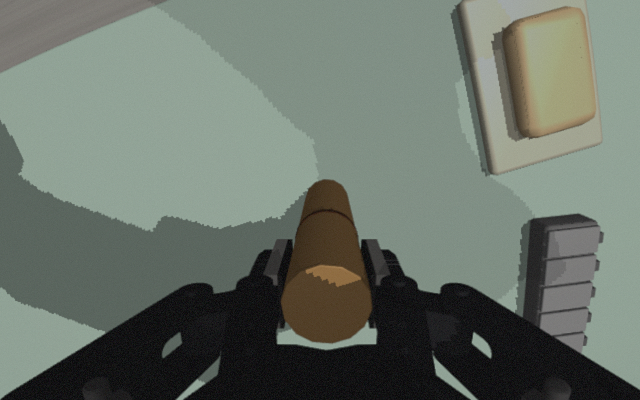

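The tube is firmly held (31.2 mm opening, centred at col 326). Lifting.

```bash
python3 -m inch '[{"dx":0,"dy":0,"dz":-5,"rx":0,"ry":0,"rz":0,"hand":1},{"dx":0,"dy":0,"dz":-15,"rx":0,"ry":0,"rz":0,"hand":1},{"dx":0,"dy":0,"dz":-20,"rx":0,"ry":0,"rz":0,"hand":1},{"dx":0,"dy":0,"dz":-20,"rx":0,"ry":0,"rz":0,"hand":1},{"dx":0,"dy":0,"dz":-20,"rx":0,"ry":0,"rz":0,"hand":1},{"dx":0,"dy":0,"dz":-20,"rx":0,"ry":0,"rz":0,"hand":1},{"dx":0,"dy":0,"dz":-10,"rx":0,"ry":0,"rz":0,"hand":1},{"dx":0,"dy":0,"dz":-5,"rx":0,"ry":0,"rz":0,"hand":1},{"dx":0,"dy":0,"dz":0,"rx":0,"ry":0,"rz":0,"hand":1}]'
python3 w.py w6 .680 .0765 .218
```

```text
clock: 5.35
position: [0.4847, 0.2376, 0.2184]
tool_rot: [3.141, 0.0, 2.845]
force: [-0.4, 0.0, -1.6]
grip_width: 0.0312
5.35 [0.4847 0.2376 0.2184] [3.141 0.    2.845] [-0.44  0.02 -1.59] 0.0312
tube 354 mid [0.4748 0.239  0.1475] mean [0.4707 0.242  0.1484] ext [0.015 0.03  0.025] zmed 0.1492
tool-delta mm [-233.9  -97.     0.4]
```

View pics/w6.png

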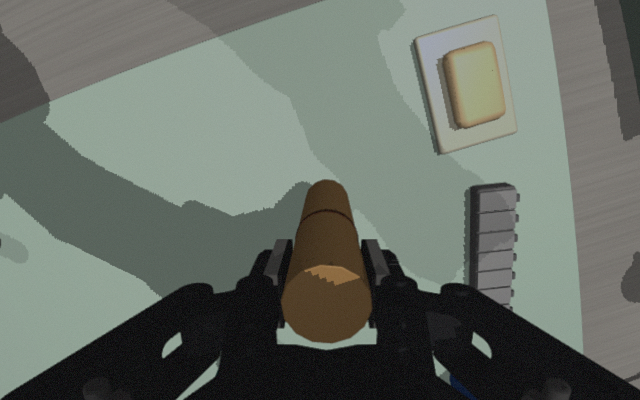

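The tube moved up with the hand and has not slipped. Moving over to the cup.

```bash
python3 -m inch '[{"dx":-13,"dy":-5,"dz":0,"rx":0,"ry":0,"rz":0,"hand":1},{"dx":-26,"dy":-11,"dz":0,"rx":0,"ry":0,"rz":0,"hand":1},{"dx":-29,"dy":-12,"dz":0,"rx":0,"ry":0,"rz":0,"hand":1},{"dx":-29,"dy":-12,"dz":0,"rx":0,"ry":0,"rz":0,"hand":1},{"dx":-29,"dy":-12,"dz":0,"rx":0,"ry":0,"rz":0,"hand":1},{"dx":-29,"dy":-12,"dz":0,"rx":0,"ry":0,"rz":0,"hand":1},{"dx":-29,"dy":-12,"dz":0,"rx":0,"ry":0,"rz":0,"hand":1},{"dx":-26,"dy":-11,"dz":0,"rx":0,"ry":0,"rz":0,"hand":1},{"dx":-17,"dy":-7,"dz":0,"rx":0,"ry":0,"rz":0,"hand":1},{"dx":-7,"dy":-3,"dz":0,"rx":0,"ry":0,"rz":0,"hand":1}]'
python3 w.py w7 .680 .0765 .218
python3 - <<'E'
from h import *
for n in("top","side"):
    im,d=bot.grab_frame(n);cv2.imwrite(f'pics/{n}7.png',im[:,:,::-1]);c=cal(n)
    v,u=np.mgrid[0:400,0:640];P=pts(c,u,v,d);P[d==0]=9
    s=bot.observe();print(s['position'].round(4),s['force'].round(2))
    for a,b in((.115,.15),(.15,.19)):
        Q=P[(np.hypot(P[...,0]-.68,P[...,1]-.077)<.03)&(P[...,2]>a)&(P[...,2]<b)]
        if len(Q):print(n,len(Q),'x',Q[:,0].min().round(4),Q[:,0].max().round(4),'y',Q[:,1].min().round(4),Q[:,1].max().round(4),'zmin',Q[:,2].min().round(4))
E
```

```text
clock: 6.4
position: [0.6811, 0.0737, 0.2169]
tool_rot: [-3.14, -0.001, 2.842]
force: [-0.4, 0.5, -1.2]
grip_width: 0.0312
6.4 [0.6811 0.0737 0.2169] [-3.140e+00 -1.000e-03  2.842e+00] [-0.4   0.47 -1.21] 0.0312
teal 957 mid [0.6765 0.0775 0.0817] mean [0.6704 0.0813 0.0851] ext [0.06  0.063 0.013] zmed 0.0859
tool-delta mm [ 1.8  2.4 -1.1]
[0.6803 0.0752 0.2173] [-0.6   0.7  -1.52]
[0.6797 0.0763 0.2175] [-0.31 -0.04 -0.41]
side 190 x 0.6635 0.6918 y 0.0708 0.0924 zmin 0.1213
side 295 x 0.6637 0.692 y 0.07 0.0921 zmin 0.1502
```

```bash
python3 -c "
import cv2
a=cv2.imread('pics/side7.png')[120:290,170:330];cv2.imwrite('pics/side7c.png',cv2.resize(a,None,fx=3.5,fy=3.5))"
```

```text
(no output)
```

View pics/w7.png

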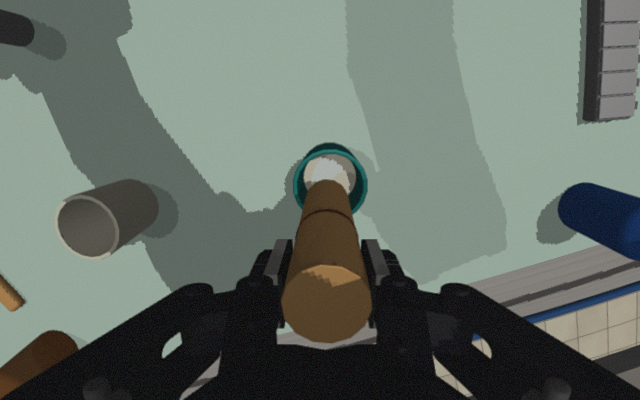

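View pics/side7c.png

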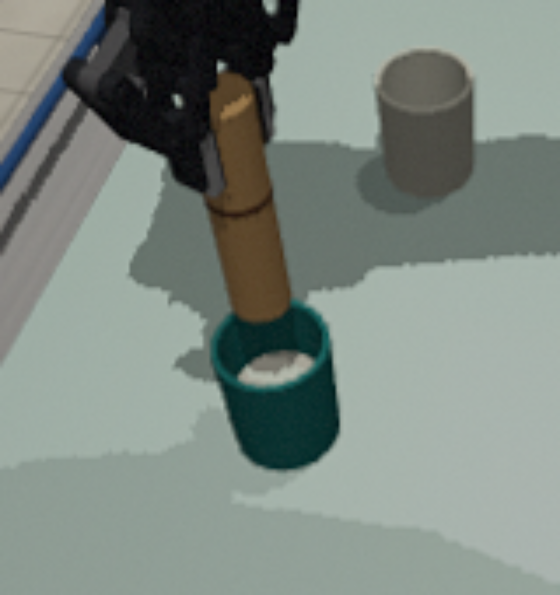

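The tube hangs upright over the mouth: axis (0.678, 0.0765) against the cup at (0.679, 0.077). Its foot is at about 0.119 and the disc at about 0.045, so contact should come after roughly 72–75 mm. I'll lower 60 mm first, slowing towards the end, then feel for the floor.

```bash
python3 -m inch '[{"dx":0,"dy":0,"dz":5,"rx":0,"ry":0,"rz":0,"hand":1},{"dx":0,"dy":0,"dz":8,"rx":0,"ry":0,"rz":0,"hand":1},{"dx":0,"dy":0,"dz":9,"rx":0,"ry":0,"rz":0,"hand":1},{"dx":0,"dy":0,"dz":9,"rx":0,"ry":0,"rz":0,"hand":1},{"dx":0,"dy":0,"dz":9,"rx":0,"ry":0,"rz":0,"hand":1},{"dx":0,"dy":0,"dz":8,"rx":0,"ry":0,"rz":0,"hand":1},{"dx":0,"dy":0,"dz":5,"rx":0,"ry":0,"rz":0,"hand":1},{"dx":0,"dy":0,"dz":4,"rx":0,"ry":0,"rz":0,"hand":1},{"dx":0,"dy":0,"dz":3,"rx":0,"ry":0,"rz":0,"hand":1},{"dx":0,"dy":0,"dz":0,"rx":0,"ry":0,"rz":0,"hand":1}]'
python3 w.py w8 .680 .0765 .145
```

```text
clock: 7.55
position: [0.68, 0.0764, 0.1581]
tool_rot: [-3.141, -0.0, 2.845]
force: [0.6, 0.2, -0.5]
grip_width: 0.0315
7.55 [0.68   0.0764 0.1581] [-3.141 -0.     2.845] [ 0.6   0.16 -0.53] 0.0315
teal 1888 mid [0.676  0.0775 0.0875] mean [0.6687 0.0804 0.0855] ext [0.059 0.063 0.025] zmed 0.086
tool-delta mm [ 0.1  0.1 13.1]
```

```bash
python3 -m inch '[{"dx":0,"dy":0,"dz":1,"rx":0,"ry":0,"rz":0,"hand":1},{"dx":0,"dy":0,"dz":1,"rx":0,"ry":0,"rz":0,"hand":1},{"dx":0,"dy":0,"dz":1,"rx":0,"ry":0,"rz":0,"hand":1},{"dx":0,"dy":0,"dz":1,"rx":0,"ry":0,"rz":0,"hand":1},{"dx":0,"dy":0,"dz":1,"rx":0,"ry":0,"rz":0,"hand":1},{"dx":0,"dy":0,"dz":0,"rx":0,"ry":0,"rz":0,"hand":1},{"dx":0,"dy":0,"dz":0,"rx":0,"ry":0,"rz":0,"hand":1}]'
python3 w.py w9 .680 .0765 .145
```

```text
clock: 8.3
position: [0.6801, 0.0764, 0.1533]
tool_rot: [-3.142, -0.0, 2.845]
force: [-0.5, -0.6, -1.7]
grip_width: 0.0313
8.3 [0.6801 0.0764 0.1533] [-3.142 -0.     2.845] [-0.53 -0.62 -1.73] 0.0313
teal 1981 mid [0.6763 0.0776 0.0875] mean [0.6687 0.0804 0.0854] ext [0.06  0.063 0.025] zmed 0.086
tool-delta mm [0.1 0.1 8.3]
```

View pics/w9.png

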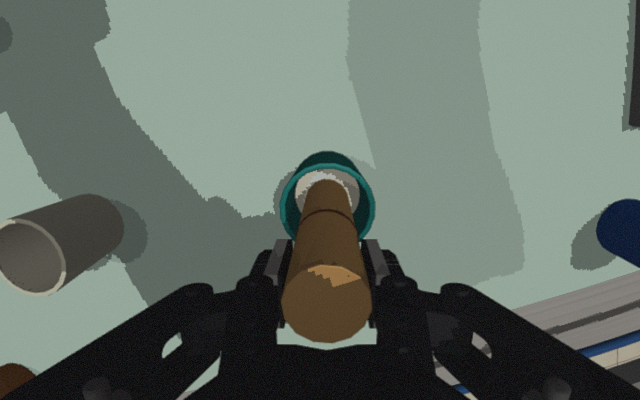

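The tube is inside the mouth (rim centred at about col 328, row 205) with no contact yet. I'll go on in 1 mm steps, few per call.

```bash
for i in 1; do python3 -m inch '[{"dx":0,"dy":0,"dz":1,"rx":0,"ry":0,"rz":0,"hand":1},{"dx":0,"dy":0,"dz":1,"rx":0,"ry":0,"rz":0,"hand":1},{"dx":0,"dy":0,"dz":1,"rx":0,"ry":0,"rz":0,"hand":1},{"dx":0,"dy":0,"dz":0,"rx":0,"ry":0,"rz":0,"hand":1}]'; done
```

```text
clock: 8.75
position: [0.68, 0.0764, 0.1501]
tool_rot: [-3.141, -0.0, 2.845]
force: [0.5, 0.4, -1.7]
grip_width: 0.0313
```

```bash
python3 -m inch '[{"dx":0,"dy":0,"dz":1,"rx":0,"ry":0,"rz":0,"hand":1},{"dx":0,"dy":0,"dz":1,"rx":0,"ry":0,"rz":0,"hand":1},{"dx":0,"dy":0,"dz":0,"rx":0,"ry":0,"rz":0,"hand":1}]'
```

```text
clock: 9.05
position: [0.68, 0.0764, 0.1481]
tool_rot: [-3.141, -0.0, 2.845]
force: [0.1, -0.1, -0.6]
grip_width: 0.0313
```

```bash
python3 -m inch '[{"dx":0,"dy":0,"dz":1,"rx":0,"ry":0,"rz":0,"hand":1},{"dx":0,"dy":0,"dz":0,"rx":0,"ry":0,"rz":0,"hand":1}]'
```

```text
clock: 9.25
position: [0.6801, 0.0764, 0.1472]
tool_rot: [-3.141, -0.0, 2.845]
force: [-0.3, 0.1, -0.9]
grip_width: 0.0313
```

```bash
python3 -m inch '[{"dx":0,"dy":0,"dz":1,"rx":0,"ry":0,"rz":0,"hand":1},{"dx":0,"dy":0,"dz":0,"rx":0,"ry":0,"rz":0,"hand":1}]'
```

```text
clock: 9.45
position: [0.68, 0.0764, 0.1461]
tool_rot: [-3.141, -0.0, 2.845]
force: [0.7, -0.4, -0.7]
grip_width: 0.0315
```

```bash
python3 -m inch '[{"dx":0,"dy":0,"dz":1,"rx":0,"ry":0,"rz":0,"hand":1},{"dx":0,"dy":0,"dz":0,"rx":0,"ry":0,"rz":0,"hand":1}]'
```

```text
clock: 9.65
position: [0.68, 0.0764, 0.1451]
tool_rot: [-3.141, -0.0, 2.845]
force: [0.7, 0.2, -1.1]
grip_width: 0.0314
```

```bash
python3 -m inch '[{"dx":0,"dy":0,"dz":1,"rx":0,"ry":0,"rz":0,"hand":1},{"dx":0,"dy":0,"dz":0,"rx":0,"ry":0,"rz":0,"hand":1}]'
```

```text
clock: 9.85
position: [0.68, 0.0764, 0.1442]
tool_rot: [-3.141, -0.0, 2.845]
force: [0.2, -0.2, -0.8]
grip_width: 0.0315
```

```bash
python3 -m inch '[{"dx":0,"dy":0,"dz":1,"rx":0,"ry":0,"rz":0,"hand":1},{"dx":0,"dy":0,"dz":0,"rx":0,"ry":0,"rz":0,"hand":1}]'
```

```text
clock: 10.05
position: [0.6801, 0.0764, 0.1433]
tool_rot: [3.142, 0.0, 2.845]
force: [-0.4, -0.4, -0.4]
grip_width: 0.0313
```

```bash
python3 -m inch '[{"dx":0,"dy":0,"dz":1,"rx":0,"ry":0,"rz":0,"hand":1},{"dx":0,"dy":0,"dz":0,"rx":0,"ry":0,"rz":0,"hand":1}]'
```

```text
clock: 10.25
position: [0.6805, 0.0763, 0.1432]
tool_rot: [3.141, 0.001, 2.845]
force: [-1.8, -0.1, 9.9]
grip_width: 0.0314
```

Contact: +10 N upward and the descent stalled at z 0.143, which matches the disc seen at about 0.045. Side force is small. I'll confirm it holds with a slight easing, then release.

```bash
python3 -m inch '[{"dx":0,"dy":0,"dz":-0.4,"rx":0,"ry":0,"rz":0,"hand":1},{"dx":0,"dy":0,"dz":0,"rx":0,"ry":0,"rz":0,"hand":1}]' 20
python3 w.py w10 .68 .0765 .143
python3 - <<'E'
from h import *
im,d=bot.grab_frame('side');a=im[120:290,170:330,::-1];cv2.imwrite('pics/side10c.png',cv2.resize(a,None,fx=3.5,fy=3.5))
E
```

```text
clock: 10.45
position: [0.6803, 0.0764, 0.1432]
tool_rot: [3.141, 0.001, 2.845]
force: [-0.6, 0.0, 6.9]
grip_width: 0.0315
10.45 [0.6803 0.0764 0.1432] [3.141e+00 1.000e-03 2.845e+00] [-0.58  0.02  6.87] 0.0315
teal 2158 mid [0.6762 0.0775 0.0875] mean [0.668  0.0805 0.0854] ext [0.06  0.063 0.025] zmed 0.0859
tool-delta mm [0.4 0.  0.2]
```

View pics/side10c.png

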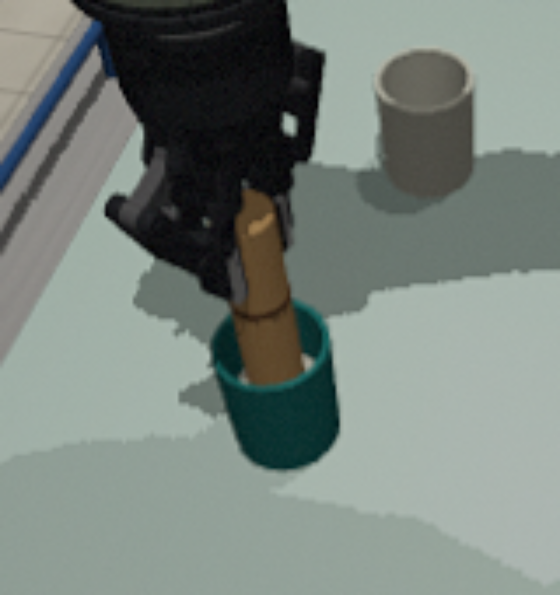

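The tube stands on the disc inside the cup (about col 270, row 370 in the crop), and the cup has not moved. Easing a touch more, then opening.

```bash
python3 -m inch '[{"dx":0,"dy":0,"dz":-0.4,"rx":0,"ry":0,"rz":0,"hand":1},{"dx":0,"dy":0,"dz":0,"rx":0,"ry":0,"rz":0,"hand":1}]'
```

```text
clock: 10.75
position: [0.6802, 0.0764, 0.1433]
tool_rot: [3.141, 0.0, 2.845]
force: [-0.3, 0.2, 3.8]
grip_width: 0.031
```

```bash
python3 -m inch '[{"dx":0,"dy":0,"dz":0,"rx":0,"ry":0,"rz":0,"hand":0.2},{"dx":0,"dy":0,"dz":0,"rx":0,"ry":0,"rz":0,"hand":0},{"dx":0,"dy":0,"dz":0,"rx":0,"ry":0,"rz":0,"hand":-0.4},{"dx":0,"dy":0,"dz":0,"rx":0,"ry":0,"rz":0,"hand":-1},{"dx":0,"dy":0,"dz":0,"rx":0,"ry":0,"rz":0,"hand":-1},{"dx":0,"dy":0,"dz":0,"rx":0,"ry":0,"rz":0,"hand":-1},{"dx":0,"dy":0,"dz":0,"rx":0,"ry":0,"rz":0,"hand":-1},{"dx":0,"dy":0,"dz":0,"rx":0,"ry":0,"rz":0,"hand":-1}]'
python3 w.py w11 .68 .0765 .143
```

```text
clock: 11.55
position: [0.6801, 0.0764, 0.1431]
tool_rot: [-3.142, -0.0, 2.845]
force: [-0.1, -0.3, -0.0]
grip_width: 0.0856
11.55 [0.6801 0.0764 0.1431] [-3.142 -0.     2.845] [-0.05 -0.31 -0.03] 0.0856
teal 2247 mid [0.6762 0.0776 0.0875] mean [0.6688 0.0804 0.0855] ext [0.06  0.063 0.025] zmed 0.086
tool-delta mm [0.1 0.  0.1]
```

View pics/w11.png

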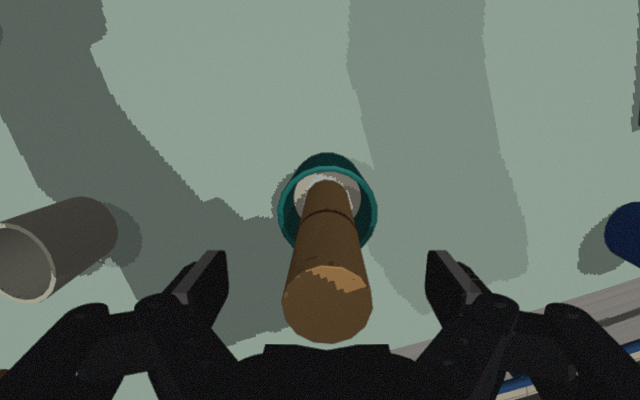

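The fingers are clear on both sides and the tube stands free (cap at col 327, row 303). Retreating straight up.

```bash
python3 -m inch '[{"dx":0,"dy":0,"dz":-8,"rx":0,"ry":0,"rz":0,"hand":-1},{"dx":0,"dy":0,"dz":-15,"rx":0,"ry":0,"rz":0,"hand":-1},{"dx":0,"dy":0,"dz":-20,"rx":0,"ry":0,"rz":0,"hand":-1},{"dx":0,"dy":0,"dz":-20,"rx":0,"ry":0,"rz":0,"hand":-1},{"dx":0,"dy":0,"dz":-20,"rx":0,"ry":0,"rz":0,"hand":-1},{"dx":0,"dy":0,"dz":-20,"rx":0,"ry":0,"rz":0,"hand":-1},{"dx":0,"dy":0,"dz":-15,"rx":0,"ry":0,"rz":0,"hand":-1},{"dx":0,"dy":0,"dz":-5,"rx":0,"ry":0,"rz":0,"hand":-1},{"dx":0,"dy":0,"dz":0,"rx":0,"ry":0,"rz":0,"hand":-1},{"dx":0,"dy":0,"dz":0,"rx":0,"ry":0,"rz":0,"hand":-1}]'
python3 - <<'E'
from h import *
n='side'
im,d=bot.grab_frame(n);cv2.imwrite('pics/side12.png',im[:,:,::-1]);c=cal(n)
v,u=np.mgrid[0:400,0:640];P=pts(c,u,v,d);P[d==0]=9
for nm,x,y,lo,hi,r in(('tube',.679,.077,.175,.2,.03),('tubelow',.679,.077,.11,.13,.03),('grey',.441,-.185,.135,.16,.03),('teal',.678,.074,.078,.1,.045),('white',.652,-.145,.078,.1,.045)):
    Q=P[(np.hypot(P[...,0]-x,P[...,1]-y)<r)&(P[...,2]>lo)&(P[...,2]<hi)]
    print(nm,len(Q),'mid',((Q.min(0)+Q.max(0))/2).round(4),'zmed',np.median(Q[:,2]).round(4))
E
```

```text
clock: 12.6
position: [0.6797, 0.0764, 0.2653]
tool_rot: [-3.141, -0.001, 2.845]
force: [0.6, -0.6, -1.3]
grip_width: 0.0855
tube 289 mid [0.6798 0.0774 0.182 ] zmed 0.1866
tubelow 129 mid [0.6797 0.0823 0.12  ] zmed 0.1201
grey 180 mid [ 0.4398 -0.1855  0.1421] zmed 0.146
teal 404 mid [0.6792 0.0787 0.0889] zmed 0.0864
white 252 mid [ 0.65   -0.1449  0.0837] zmed 0.0848
```

View pics/side12.png

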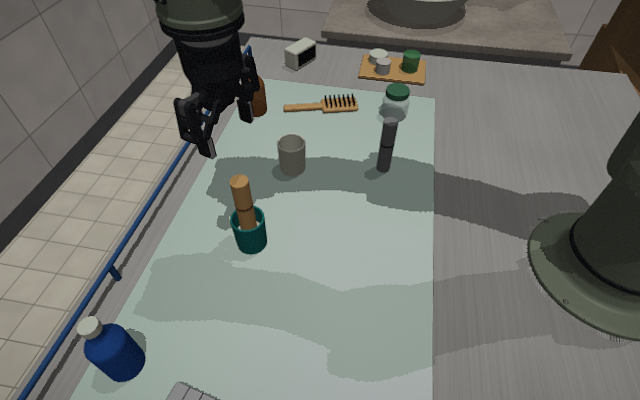

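The tube stands upright in the teal cup (col 245, row 210), and the other things are where they were.

```bash
python3 -c "
from workcell import bot
print(bot.job_done())"
```

```text
the job is handed in; nothing more can be done
None
```

The bamboo tube is standing upright in the teal cup, resting on its raised floor, and the job is handed in at about 12.7 s of the 35 s.

- **Placing:** I gripped the tube about 23 mm below its top and lowered it the last 13 mm in 1 mm steps. Contact showed as about +10 N with the descent stopped at tool height 0.143, which matches the white disc seen at about 0.045 m. I eased the load to about 4 N before opening the fingers, then backed straight up.
- **Last checks:** The side camera shows the tube's axis within about 2 mm of the cup's centre and the hand clear above it. The teal cup, white cup and grey tube read within about 1 mm of where they started, within measuring error.
- **Odd readings:**
  - The first move was refused because some row keys were missing; nothing moved.
  - The tool force read about +7 N while the fingers closed on the tube, as they pushed it lightly onto the shelf.
  - The top camera gives positions up to about 4 mm different in y from the side and wrist cameras; I used values in between.

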